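# Refit the gate valve's handwheel and open the valve

### The job

The pipe cooler needs its water again: fit the loose handwheel back on the gate valve's stem, turning it until its keyway drops over the key and it sits fully down on the collar. Then crank the valve open (counterclockwise seen from above) until you feel the stop, back it off a quarter turn, and let go, leaving the wheel seated on the stem. Leave the hand tools, jars and tumbler where they lie.

Things in the scene. Friction and masses are not known exactly. Their poses are not given: they have to be found in the camera images.
- wheel_hub (a point): Loose cast aluminium handwheel, 139 mm over its rim, about 0.46 kg, lying flat. Point: on its axis, half-way up the hub, 23 mm above the wheel's underside; z: axis, up; x: towards keyway and crank handle. Hub: plain boss 35 mm in diameter, 46 mm high; rim and spokes lie in the lowest 15 mm, so its upper 31 mm can be gripped from above.
- wheel_bore (a point): Mouth of the handwheel's bore: on its axis, at its underside, axes as wheel_hub. The bore is 18 mm in diameter and open right through the hub, with one keyway 7.2 mm wide on the x side, cut to 14.2 mm from the axis. The handwheel has three spokes, one along x (to the handle), the others at 120 degrees to it.
- handle_grip (a point): Crank handle of the handwheel: a black upright grip 20 mm in diameter on the rim, 62 mm from the wheel's axis, from 18 to 80 mm above the wheel's underside. Point: on its axis, 58 mm above the underside. It revolves freely on its own axis, so it can be gripped and carried round in a circle without turning the hand (its own x, y therefore mean nothing).
- stem_seat (a point): Centre of the top of the collar (27 mm in diameter) on the gate valve's upright stem, about 126 mm above the bench: the wheel's underside must come to rest here. z: up; x: towards the key; it turns with the stem. From it rises a round steel shaft 16 mm in diameter and 42 mm high, its top 8 mm coned to 9 mm.
- key_top (a point): Top end of the key on the stem's shaft, 18 mm above the collar and 10 mm from the axis (axes as stem_seat). The key runs up from the collar to here, is 6 mm wide and reaches 12.5 mm from the axis. An unaligned wheel rests on it, 18 mm too high. Once home, the key has about 0.06 rad of play either way in the keyway.
- stem (a joint): Turn of the valve's stem, rad: 0 shut, growing counterclockwise seen from above as it opens, hard stop at 25.13 (open, four turns). It does not rise. Found part open, 1.4 to 2 turns short of the stop. Stiff (0.25 N m, some 4 N at the crank handle), it stays where left; at the stop the handle comes up solid.
- valve: Fixed bronze gate valve in a steel water line. Origin on the bench under the stem's axis; y along the pipe (33 mm thick, centre 60 mm up), which goes down through the bench 115 mm to the -y side and 175 mm to the +y side of the stem. A small gauge stands 128 mm to the +y side, its top about 140 mm up.
- jacks: Bystander: glassblower's steel jacks, 260 mm long, lying flat, 14 mm high; origin under the middle.
- shears: Bystander: shears with yellow loops, 200 mm long, lying flat, 12 mm high; origin near the pivot.
- tweezers: Bystander: steel tweezers, 245 mm long, lying flat, 11 mm high; origin under the middle.
- block: Bystander: cherry-wood shaping block, a cup 82 mm across and 50 mm high with a handle reaching 160 mm to its -x side; origin under the cup.
- paddle: Bystander: flat wooden paddle, 275 mm long, 14 mm thick; origin where blade and handle meet.
- jar_a: Bystander: lidded jar, 72 mm across, 105 mm high; origin under its centre.
- jar_b: Bystander: lidded jar, 72 mm across, 105 mm high; origin under its centre.
- tumbler: Bystander: finished amber tumbler, 76 mm across, 105 mm high; origin under its centre.

How it is judged:
By the outcome, as a careful person would: the job done as asked, in the order asked, and still so for the second after the job is handed in, with the robot touching nothing.
It also fails if it takes over 72 s, if anything falls off the work surface, if the arm or the gripper's body presses on something with over 40 N, if the wrist force passes 120 N, or if a joint passes its speed limit or range.

### The arm

A 6-joint arm with a two-finger parallel gripper is mounted at the origin on the work surface. World frame = base frame: x ahead of the robot, y to its left, z up, the work surface at z = 0. Lengths are in mm, angles in rad, forces in N, time in s.
With the tool pointing down it reaches from about 350 to 950 mm from the base axis. Payload 17.4 kg.
Tool frame: the origin (TCP) lies at the centre of the arm's flange, where the gripper is bolted on; the fingertips stand 186 mm ahead of it and the grasp point (between the pads) lies 167 mm ahead of it (arm.tip_reach is the distance from the TCP to the fingertips, in mm); z points along the fingers, y is the line along which they close (so a half turn about z gives the same grasp; the last joint's range is limited). The gripper opens to 93 mm and grips with 3 to 60 N. Pads are 15 mm wide; open, the fingers measure 128 mm over their backs; the gripper's body (75 mm by 188 mm) begins 65 mm behind the grasp point.
Start: joints at [1.175, 0.116, 1.442, -0, 1.584, -0.038], TCP at [236.403, 632.256, 404.746] pointing down, gripper open.
Joint ranges: [-2.83, 2.83], [-0.83, 2.19], [0.07, 2.5], [-1.14, 4.28], [0.01, 3], [-2.97, 2.97]. Speed limits (rad/s): [1.89, 1.89, 2.22, 3.14, 3.14, 3.14].

### API

Orientations are given as a unit quaternion [x, y, z, w].
In Python, from workcell import get_state, camera, arm, nets gives the robot as it stands.
- The arm moves only by the tool servo_tool, never from a script. Its argument "rows" is a list of rows, each an object with "delta_pos": the shift along the tool's x, y, z scaled (see below), a list of three; "dr": the turn, a rotation vector about the tool's x, y, z scaled (see below), a list of three; "grip": the gripper's target within -1 to 1 (shut at 1, half-way at 0, fully open at -1). A call has 1 to 20 rows; each row is the pose to reach, as a shift and turn from the pose commanded when the call began, along the tool's axes at that moment, turning the shorter way round; what a row does not reach only later rows make up. The controller multiplies each number of a shift by 400 mm and each number of a turn by 180 degrees. A row lasts 1/12 s, in which the tool goes at most 41.7 mm and 7.16 degrees, less where a joint would pass 70% of its speed; a pose out of reach is approached as far as the arm can. A call with a number of a shift or a turn outside -1 to 1 is refused whole. A call with a gripper value outside its range is refused whole. The fingers move at their own pace and stop on an object; the grip force is fixed at half the most. Time passes only in rows, so rows that repeat a pose let the fingers close. It gives the time, the measured TCP pose, the force, the opening and the grip force at its end, in the units of the state.
- get_state(): the state, without advancing time (a new reading comes with each control period).
- camera(name): name is "side" or "top"; returns a dict with "color" (420x560x3 uint8, blue, green, red), "fx", "fy", "cx", "cy" (pixels), "k1" (the pictures are not rectified: a ray, as slopes to the right and down, at radius r is drawn at 1 + k1 r^2 times it, then the intrinsics apply), "world_to_cam" (4x4, takes a point from world to camera coordinates). Camera axes: x right, y up, looking along -z (the intrinsics and any distortion apply to the point x, -y, -z); pixel columns grow to the right and rows downward; lengths in mm; the calibration is good to about 2 mm. A picture is of the moment at which its call begins. There is no depth.
- arm.finish_job(): hands the job in; it is judged then, once.
Trained networks look in a picture, given as the dict that the camera call returned (one of the last four; its "shot" number tells which), for a name from the list of things; names that differ only in an ending like _2 or _b are one class to them, and where a whole thing is asked for, a point or a joint stands for the part that bears it (a point fixed in the world has none). Each returns a list of dicts, best first, with "score" (0 to 1); they miss things now and then, are a little off and sometimes report something else, mostly with a low value. They report only what shows in the picture. A call takes as long as a camera call.
- nets.find_in(picture, query): "uv" ([column, row] in pixels, amid what is visible of it).
- nets.trace(picture, query): "region" (420x560 bool, what is visible of it) and "uv" ([column, row] in pixels, amid what is visible of it).
The state is a dict: "clock": time; "qpos": joint angles; "qd": joint speeds; "joint_torque": joint torques, N m; "position": TCP position; "orientation": TCP orientation; "force": force on the tool from outside, world axes, zero at the start; "torque": the same for the moment, N m; "gripper_width": opening from 0.0 (shut) to 1.0 (fully open); "gripper_force": force on a finger pad.
Only numpy, scipy, OpenCV 4.12 (cv2) and the standard library are available. Lean on these libraries where they do the work, as an engineer would, in place of code of your own. Each camera call takes 0.05 s, during which the arm holds its last target. There are 200 camera calls.

## Working session

There is one attempt and no reset: what is moved stays moved. The work goes in short steps, Python scripts to look and compute and a tool call to move; the robot and the scene stay as the last step left them, time stands still between calls to the robot, and variables do not carry over. Pictures are saved under pics/ and viewed, at most 10 in all, crops included, and the job is handed in when it is done.

Besides the shell and the picture viewer there is one more tool, called after "Emit:" by a JSON object that holds its "api" and its "payload", one argument or row to a line. servo_tool: Moves the arm, as the interface text tells. Shifts and turns lie within -1 to 1; 1 stands for 400 mm of shift or 180 degrees of turn. Its arguments: {"type":"object","properties":{"rows":{"type":"array","items":{"type":"object","properties":{"delta_pos":{"type":"array","items":{"type":"number"}},"dr":{"type":"array","items":{"type":"number"}},"grip":{"type":"number"}}}}},"required":["rows"]}

```bash
ls; mkdir -p pics
cat > h.py <<'E'
import numpy as np, cv2
from workcell import get_state, camera, arm, nets
def proj(p,X):
    X=np.atleast_2d(X); c=(p["world_to_cam"]@np.c_[X,np.ones(len(X))].T).T
    x=c[:,0]/-c[:,2]; y=-c[:,1]/-c[:,2]; s=1+p["k1"]*(x*x+y*y)
    return np.c_[p["fx"]*x*s+p["cx"],p["fy"]*y*s+p["cy"]]
def ray(p,uv):
    xd=(uv[0]-p["cx"])/p["fx"]; yd=(uv[1]-p["cy"])/p["fy"]; x,y=xd,yd
    for _ in range(20):
        s=1+p["k1"]*(x*x+y*y); x,y=xd/s,yd/s
    T=np.array(p["world_to_cam"]);R=T[:3,:3]
    o=-R.T@T[:3,3]; d=R.T@np.array([x,-y,-1]); return o,d/np.linalg.norm(d)
def atz(p,uv,z):
    o,d=ray(p,uv); return o+d*(z-o[2])/d[2]
def tri(p1,u1,p2,u2):
    A=np.zeros((3,3));b=np.zeros(3)
    for p,u in((p1,u1),(p2,u2)):
        o,d=ray(p,u);M=np.eye(3)-np.outer(d,d);A+=M;b+=M@o
    return np.linalg.solve(A,b)
E
cat > a.py <<'E'
from h import *
np.set_printoptions(precision=1,suppress=True)
P={n:camera(n) for n in("side","top")}
for n,p in P.items():
    cv2.imwrite(f"pics/{n}0.png",p["color"]); print(n,"cam at",ray(p,(280,210)))
for q in["wheel_hub","wheel_bore","handle_grip","stem_seat","key_top"]:
    for n,p in P.items():
        print(q,n,[(np.round(d["uv"],1),round(d["score"],2)) for d in nets.find_in(p,q)[:3]])
s=get_state();print(s["clock"],s["position"],s["orientation"],s["force"])
E
python3 a.py
```

```text
pics
side cam at (array([ 350.7, -865.1,  858.2]), array([ 0.2,  0.7, -0.7]))
top cam at (array([ 390.8,  -32.3, 1390.4]), array([ 0.1, -0. , -1. ]))
wheel_hub side []
wheel_hub top [(array([344.3, 221.5]), 0.84)]
wheel_bore side [(array([296.9, 318.5]), 0.97)]
wheel_bore top [(array([343.1, 219.5]), 0.56)]
handle_grip side [(array([270.3, 310. ]), 0.62)]
handle_grip top []
stem_seat side []
stem_seat top [(array([342.8, 221.5]), 0.56), (array([199.8, 194.4]), 0.53)]
key_top side []
key_top top [(array([199.3, 192.1]), 0.58)]
0.6 [236.4 632.2 404.8] [0.2 1.  0.  0. ] [0.5 0.2 0.1]
```

View pics/side0.png

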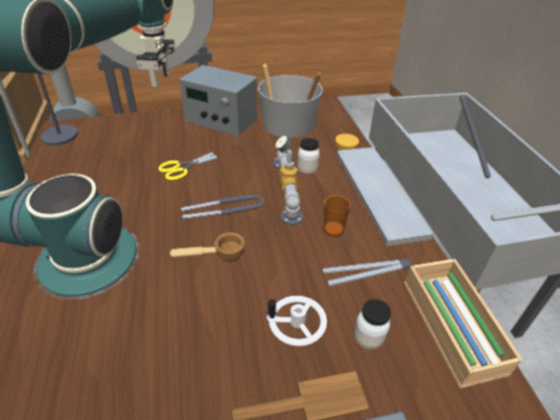

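View pics/top0.png

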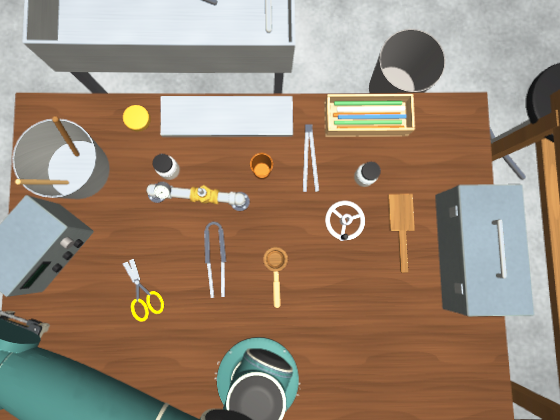

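The top view shows the wheel at about (345,221) with its handle toward the robot at (345,237). The valve stem is near (201,193), with the gauge end of the pipe at the left. In the side view the wheel is at (297,318), its handle at (271,309), and the valve around (289,180). I'll zoom in on both next.

```bash
cat > b.py <<'E'
from h import *
np.set_printoptions(precision=1,suppress=True)
P={n:camera(n) for n in("side","top")}
def crop(p,c,w=50,h=37):
    x,y=c; return cv2.resize(p["color"][y-h:y+h,x-w:x+w],(400,296),interpolation=cv2.INTER_CUBIC)
s,t=P["side"],P["top"]
cv2.imwrite("pics/c1.png",np.vstack([np.hstack([crop(t,(345,221)),crop(t,(200,193))]),np.hstack([crop(s,(297,318)),crop(s,(289,180))])]))
print("wheel hub top z46",atz(t,(344.3,221),46),"bore tri",tri(s,(296.9,318.5),t,(343.7,220.5)))
r=nets.trace(t,"wheel_hub")[0]["region"];m=cv2.findContours(r.astype(np.uint8),0,1)[0]
m=max(m,key=len);e=cv2.minEnclosingCircle(m);print("rim circle",e,atz(t,e[0],10))
for pp,n in((t,"top"),(s,"side")):
  for d in nets.trace(pp,"handle_grip")[:2]:print(n,"handle",d["score"],d["uv"],d["region"].sum())
print("stem",atz(t,(200,193),168),atz(t,(200,193),140))
E
python3 b.py
```

```text
wheel hub top z46 [ 522.4 -301.8   46. ] bore tri [ 529.1 -307.7    6.9]
rim circle ((344.7667541503906, 220.20147705078125), 20.208415985107422) [ 528.8 -310.7   10. ]
top handle 0.42 [345.7, 235.9] 40
top handle 0.36 [342.7, 221.1] 748
stem [603.  169.6 168. ] [607.8 174.2 140. ]
```

View pics/c1.png

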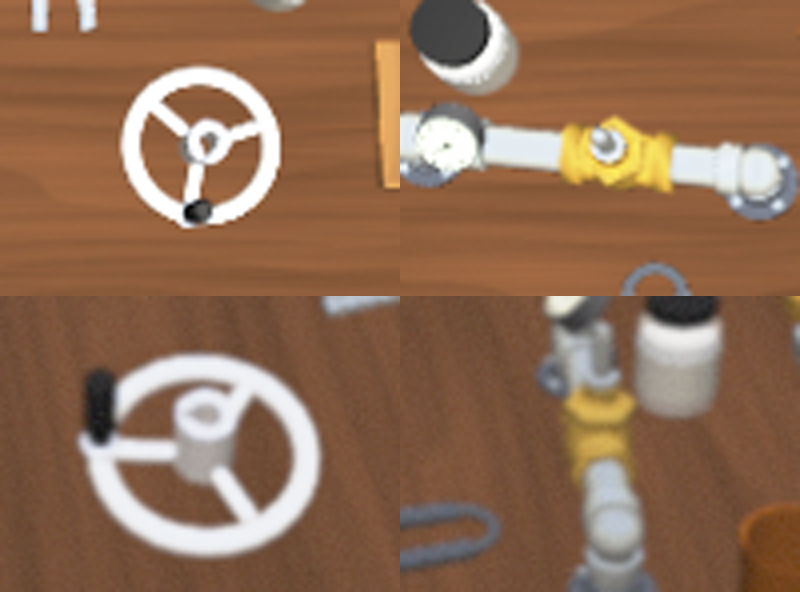

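The wheel's rim, hub and handle show clearly, while the stem is only a few pixels across. I'll take one larger crop of the stem with a model overlaid.

```bash
cat > c.py <<'E'
from h import *
np.set_printoptions(precision=1,suppress=True)
s,t=camera("side"),camera("top")
S=tri(s,(288.3,160),t,(200.2,191.5));print("rough stem",S)
def crop(p,c,w=20,h=22,k=20):
    x,y=c; return cv2.resize(p["color"][y-h:y+h,x-w:x+w],None,fx=k/2,fy=k/2,interpolation=cv2.INTER_CUBIC)
cv2.imwrite("pics/c2.png",np.hstack([crop(t,(200,193),20,22),crop(s,(289,165),20,22)]))
# residual check: wheel
print("handle z80",atz(t,(344.5,236.5),80),"hub top",atz(t,(346.5,219.5),46),"rim",atz(t,(345,220.5),7.5))
for X in([606,176,126],[606,176,168]): print(proj(t,X),proj(s,X))
for x in ([528,-310,46],[528,-310,7],[466,-310,80]): print(proj(t,x),proj(s,x))
from scipy.spatial.transform import Rotation as R
print(R.from_quat(get_state()["orientation"]).as_matrix(), [nets.find_in(s,q)[:1] for q in("valve","stem")],nets.find_in(t,"stem")[:1])
E
python3 c.py
```

```text
rough stem [614.1 175.  131.5]
handle z80 [ 467.5 -293.8   80. ] hub top [ 527.5 -309.5   46. ] rim [ 527.9 -312.     7.5]
[[200.2 194.3]] [[285.6 161.6]]
[[197.9 192.1]] [[286.1 150. ]]
[[346.6 219.4]] [[297.1 309.8]]
[[344.4 220.5]] [[296.2 319.4]]
[[349.4 236.9]] [[271.2 305.3]]
[[-0.9  0.4 -0. ]
 [ 0.4  0.9 -0. ]
 [ 0.  -0.  -1. ]] [[{'uv': [286.2, 180.4], 'score': 0.75}], []] [{'uv': [200.1, 194.7], 'score': 0.42}]
```

View pics/c2.png

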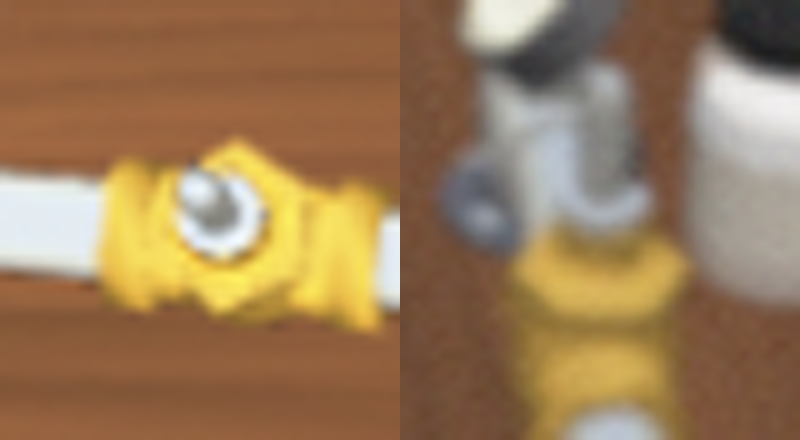

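```bash
cat > d.py <<'E'
from h import *
np.set_printoptions(precision=2,suppress=True)
s,t=camera("side"),camera("top")
for a,b in(((202.2,192.8),(289.3,163.5)),((200,189.7),(289.8,150))):
    X=tri(s,b,t,a);print(X,proj(t,X)-a,proj(s,X)-b)
print(atz(t,(202.2,192.8),126),atz(t,(200,189.7),168))
st=get_state()
from scipy.spatial.transform import Rotation as R
M=R.from_quat(st["orientation"]).as_matrix();print(M,st["gripper_width"],st["qpos"])
print("handle z80",[atz(t,u,80) for u in((344.5,236.5),(345.7,235.9))],proj(t,[[467,-307,80],[467,-307,20]]),proj(s,[[467,-307,80],[467,-307,20]]))
# hub: 27 down-tcp goals
goal=np.array([527.5,-310,260]);print("tool delta",M.T@(goal-st["position"]))
E
python3 d.py
```

```text
[614.   169.93 121.49] [[ 0.1  -0.72]] [[-0.76  0.1 ]]
[614.26 168.89 171.47] [[ 0.06 -0.49]] [[-0.5   0.07]]
[610.85 169.5  126.  ] [613.36 169.65 168.  ]
[[-0.94  0.35  0.  ]
 [ 0.35  0.94 -0.  ]
 [-0.   -0.   -1.  ]] 0.9998338240440778 [ 1.18  0.12  1.44 -0.    1.58 -0.04]
handle z80 [array([ 467.49, -293.84,   80.  ]), array([ 469.43, -297.9 ,   80.  ])] [[348.46 236.6 ]
 [344.88 237.65]] [[271.38 304.13]
 [271.16 319.33]]
tool delta [-602.62 -780.68  144.78]
```

The stem axis is at about (613, 169.5), and the triangulated heights of 121 and 171 match the expected 126 and 168. The hub is at about (527.5, -310), with the handle pointing at about 172°. I'm moving now.

Emit:
{"api": "servo_tool", "payload": {
  "rows": [
    {"delta_pos": [-0.75, -0.975, 0], "dr": [0, 0, 0], "grip": -1},
    {"delta_pos": [-0.75, -0.975, 0], "dr": [0, 0, 0], "grip": -1},
    {"delta_pos": [-0.75, -0.975, 0], "dr": [0, 0, 0], "grip": -1},
    {"delta_pos": [-0.75, -0.975, 0], "dr": [0, 0, 0], "grip": -1},
    {"delta_pos": [-0.75, -0.975, 0], "dr": [0, 0, 0], "grip": -1},
    {"delta_pos": [-0.75, -0.975, 0], "dr": [0, 0, 0], "grip": -1},
    {"delta_pos": [-0.75, -0.975, 0], "dr": [0, 0, 0], "grip": -1},
    {"delta_pos": [-0.75, -0.975, 0], "dr": [0, 0, 0], "grip": -1},
    {"delta_pos": [-0.75, -0.975, 0], "dr": [0, 0, 0], "grip": -1},
    {"delta_pos": [-0.75, -0.975, 0], "dr": [0, 0, 0], "grip": -1},
    {"delta_pos": [-0.75, -0.975, 0], "dr": [0, 0, 0], "grip": -1},
    {"delta_pos": [-0.75, -0.975, 0], "dr": [0, 0, 0], "grip": -1}
  ]
}}

```text
clock: 2.2
position: [380.7, 159.5, 405.1]
orientation: [0.178, 0.984, 0.0, 0.001]
force: [0.5, 0.3, -0.4]
gripper_width: 1.001
gripper_force: 0.0
```

Emit:
{"api": "servo_tool", "payload": {
  "rows": [
    {"delta_pos": [-0.755, -0.97, 0.1], "dr": [0, 0, -0.069], "grip": -1},
    {"delta_pos": [-0.755, -0.97, 0.2], "dr": [0, 0, -0.069], "grip": -1},
    {"delta_pos": [-0.755, -0.97, 0.275], "dr": [0, 0, -0.069], "grip": -1},
    {"delta_pos": [-0.755, -0.97, 0.275], "dr": [0, 0, -0.069], "grip": -1},
    {"delta_pos": [-0.755, -0.97, 0.275], "dr": [0, 0, -0.069], "grip": -1},
    {"delta_pos": [-0.755, -0.97, 0.275], "dr": [0, 0, -0.069], "grip": -1},
    {"delta_pos": [-0.755, -0.97, 0.275], "dr": [0, 0, -0.069], "grip": -1},
    {"delta_pos": [-0.755, -0.97, 0.275], "dr": [0, 0, -0.069], "grip": -1},
    {"delta_pos": [-0.755, -0.97, 0.275], "dr": [0, 0, -0.069], "grip": -1},
    {"delta_pos": [-0.755, -0.97, 0.275], "dr": [0, 0, -0.069], "grip": -1},
    {"delta_pos": [-0.755, -0.97, 0.275], "dr": [0, 0, -0.069], "grip": -1},
    {"delta_pos": [-0.755, -0.97, 0.275], "dr": [0, 0, -0.069], "grip": -1},
    {"delta_pos": [-0.755, -0.97, 0.275], "dr": [0, 0, -0.069], "grip": -1},
    {"delta_pos": [-0.755, -0.97, 0.275], "dr": [0, 0, -0.069], "grip": -1},
    {"delta_pos": [-0.755, -0.97, 0.275], "dr": [0, 0, -0.069], "grip": -1},
    {"delta_pos": [-0.755, -0.97, 0.275], "dr": [0, 0, -0.069], "grip": -1},
    {"delta_pos": [-0.755, -0.97, 0.275], "dr": [0, 0, -0.069], "grip": -1},
    {"delta_pos": [-0.755, -0.97, 0.275], "dr": [0, 0, -0.069], "grip": -1}
  ]
}}

```text
clock: 3.7
position: [527.8, -306.4, 295.5]
orientation: [0.07, 0.998, -0.0, 0.0]
force: [-0.4, -0.4, -0.0]
gripper_width: 1.001
gripper_force: 0.0
```

```bash
cat > st.py <<'E'
from h import *
from scipy.spatial.transform import Rotation as R
import sys
np.set_printoptions(precision=2,suppress=True)
def st(goal=None):
    s=get_state();M=R.from_quat(s["orientation"]).as_matrix()
    print("t",s["clock"],"pos",s["position"],"yawY",np.degrees(np.arctan2(M[1,1],M[0,1])),"z",M[:,2],"F",s["force"],"T",s["torque"],"q",s["qpos"],"w",s["gripper_width"],s["gripper_force"])
    if goal is not None: print("scaled delta",M.T@(np.array(goal)-s["position"])/400)
    return s,M
E
cat > e.py <<'E'
from st import *
st([527.5,-310,204])
s,t=camera("side"),camera("top")
def crop(p,c,w=50,h=37):
    x,y=c; return cv2.resize(p["color"][y-h:y+h,x-w:x+w],None,fx=8,fy=8,interpolation=cv2.INTER_CUBIC)
cv2.imwrite("pics/c3.png",crop(s,(297,300)))
E
python3 e.py
```

```text
t 3.7 pos [ 527.78 -306.36  295.46] yawY 81.97639816477086 z [ 0. -0. -1.] F [-0.41 -0.42 -0.02] T [ 0.01 -0.   -0.01] q [-0.57  0.03  1.71  0.    1.4  -2.  ] w 1.0007265910233933 0.0
scaled delta [-0.   -0.01  0.23]
```

View pics/c3.png

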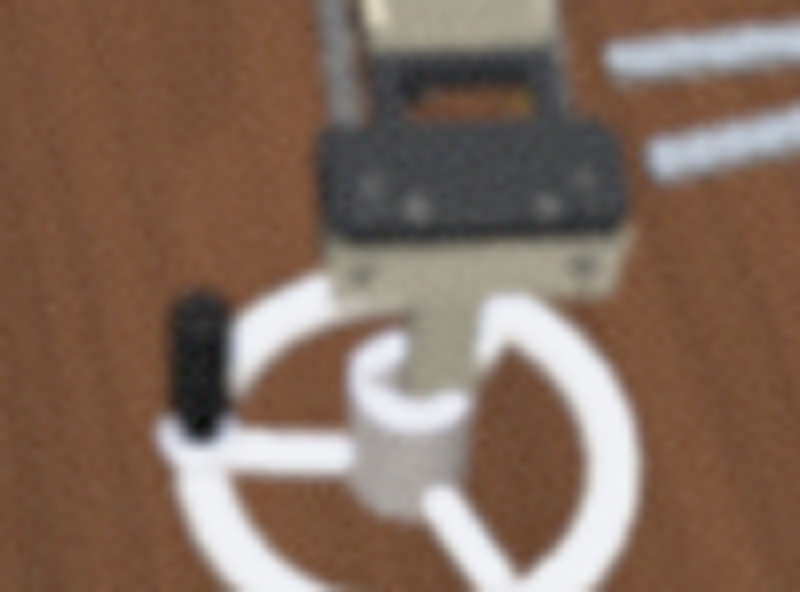

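Emit:
{"api": "servo_tool", "payload": {
  "rows": [
    {"delta_pos": [0, 0, 0.06], "dr": [0, 0, 0], "grip": -1},
    {"delta_pos": [0, 0, 0.12], "dr": [0, 0, 0], "grip": -1},
    {"delta_pos": [0, 0, 0.18], "dr": [0, 0, 0], "grip": -1},
    {"delta_pos": [0, 0, 0.228], "dr": [0, 0, 0], "grip": -1},
    {"delta_pos": [0, 0, 0.228], "dr": [0, 0, 0], "grip": -1},
    {"delta_pos": [0, 0, 0.228], "dr": [0, 0, 0], "grip": 1},
    {"delta_pos": [0, 0, 0.228], "dr": [0, 0, 0], "grip": 1},
    {"delta_pos": [0, 0, 0.228], "dr": [0, 0, 0], "grip": 1},
    {"delta_pos": [0, 0, 0.228], "dr": [0, 0, 0], "grip": 1},
    {"delta_pos": [0, 0, 0.228], "dr": [0, 0, 0], "grip": 1},
    {"delta_pos": [0, 0, 0.228], "dr": [0, 0, 0], "grip": 1},
    {"delta_pos": [0, 0, 0.228], "dr": [0, 0, 0], "grip": 1},
    {"delta_pos": [0, 0, 0.228], "dr": [0, 0, 0], "grip": 1},
    {"delta_pos": [0, 0, 0.228], "dr": [0, 0, 0], "grip": 1}
  ]
}}

```text
clock: 4.97
position: [527.8, -307.4, 203.6]
orientation: [0.07, 0.998, -0.0, 0.0]
force: [-0.3, -4.2, 0.7]
gripper_width: 0.405
gripper_force: 1.7
```

```bash
python3 -c "
from st import *;st([613,169.5,410])"
```

```text
t 4.9667 pos [ 527.81 -307.36  203.59] yawY 81.91872171415058 z [ 0. -0. -1.] F [-0.32 -4.16  0.7 ] T [-0.64  0.1   0.03] q [-0.57  0.11  1.79 -0.    1.25 -2.  ] w 0.40538400135477454 1.746033551171422
scaled delta [-0.04  1.21 -0.52]
```

Emit:
{"api": "servo_tool", "payload": {
  "rows": [
    {"delta_pos": [0, 0, 0], "dr": [0, 0, 0], "grip": 1},
    {"delta_pos": [0, 0, 0], "dr": [0, 0, 0], "grip": 1},
    {"delta_pos": [0, 0, 0], "dr": [0, 0, 0], "grip": 1},
    {"delta_pos": [0, 0, 0], "dr": [0, 0, 0], "grip": 1},
    {"delta_pos": [0, 0, -0.05], "dr": [0, 0, 0], "grip": 1},
    {"delta_pos": [0, 0, -0.12], "dr": [0, 0, 0], "grip": 1},
    {"delta_pos": [0, 0, -0.2], "dr": [0, 0, 0], "grip": 1},
    {"delta_pos": [0, 0, -0.28], "dr": [0, 0, 0], "grip": 1},
    {"delta_pos": [0, 0, -0.36], "dr": [0, 0, 0], "grip": 1},
    {"delta_pos": [0, 0, -0.44], "dr": [0, 0, 0], "grip": 1},
    {"delta_pos": [0, 0.05, -0.49], "dr": [0, 0, 0], "grip": 1},
    {"delta_pos": [-0.01, 0.11, -0.49], "dr": [0, 0, 0], "grip": 1},
    {"delta_pos": [-0.02, 0.19, -0.49], "dr": [0, 0, 0], "grip": 1},
    {"delta_pos": [-0.02, 0.27, -0.49], "dr": [0, 0, 0], "grip": 1},
    {"delta_pos": [-0.02, 0.35, -0.49], "dr": [0, 0, 0], "grip": 1},
    {"delta_pos": [-0.02, 0.43, -0.49], "dr": [0, 0, 0], "grip": 1},
    {"delta_pos": [-0.02, 0.51, -0.49], "dr": [0, 0, 0], "grip": 1},
    {"delta_pos": [-0.02, 0.58, -0.49], "dr": [0, 0, 0], "grip": 1},
    {"delta_pos": [-0.02, 0.62, -0.49], "dr": [0, 0, 0], "grip": 1},
    {"delta_pos": [-0.02, 0.62, -0.49], "dr": [0, 0, 0], "grip": 1}
  ]
}}

```text
clock: 6.63
position: [570.7, -60.0, 398.8]
orientation: [0.069, 0.998, 0.001, -0.001]
force: [0.7, -1.0, -5.5]
gripper_width: 0.363
gripper_force: 30.0
```

```bash
cat > f.py <<'E'
from st import *
st([613,169.5,400])
s,t=camera("side"),camera("top")
for n,p in(("s",s),("t",t)):
  for q in("wheel_hub","handle_grip","key_top","stem_seat"):
    for d in nets.trace(p,q)[:1]:
      m=max(cv2.findContours(d["region"].astype(np.uint8),0,1)[0],key=len)
      print(n,q,d["score"],d["uv"],d["region"].sum(),cv2.minEnclosingCircle(m))
def crop(p,c,w=50,h=37):
    x,y=np.round(c).astype(int); x=np.clip(x,w,560-w);y=np.clip(y,h,420-h); return cv2.resize(p["color"][y-h:y+h,x-w:x+w],(400,296),interpolation=cv2.INTER_CUBIC)
g=np.array(get_state()["position"])-[0,0,195]
cs,ct=proj(s,g)[0],proj(t,g)[0];print(cs,ct)
cv2.imwrite("pics/c4.png",np.vstack([np.hstack([crop(t,ct),crop(s,cs)]),np.hstack([crop(t,(200,193),20,15),crop(s,(289,163),20,15)])]))
E
python3 f.py
```

```text
t 6.6333 pos [570.74 -60.03 398.77] yawY 82.08025298600045 z [-0.  0. -1.] F [ 0.69 -0.95 -5.47] T [ 0.05 -0.05  0.04] q [-0.15 -0.1   1.67  0.    1.57 -1.58] w 0.3628941095760877 29.998451890423894
scaled delta [-0.03  0.58 -0.  ]
s wheel_hub 0.74 [288.9, 189.0] 928 ((293.0, 182.5), 30.26972007751465)
s handle_grip 0.75 [270.9, 178.2] 120 ((269.5, 176.0), 10.111974716186523)
t wheel_hub 0.84 [269.9, 215.9] 245 ((273.5, 209.5), 19.81171226501465)
t key_top 0.45 [198.6, 192.9] 52 ((200.8000030517578, 191.8000030517578), 4.2048563957214355)
[293.49 190.13] [275.47 200.83]
```

View pics/c4.png

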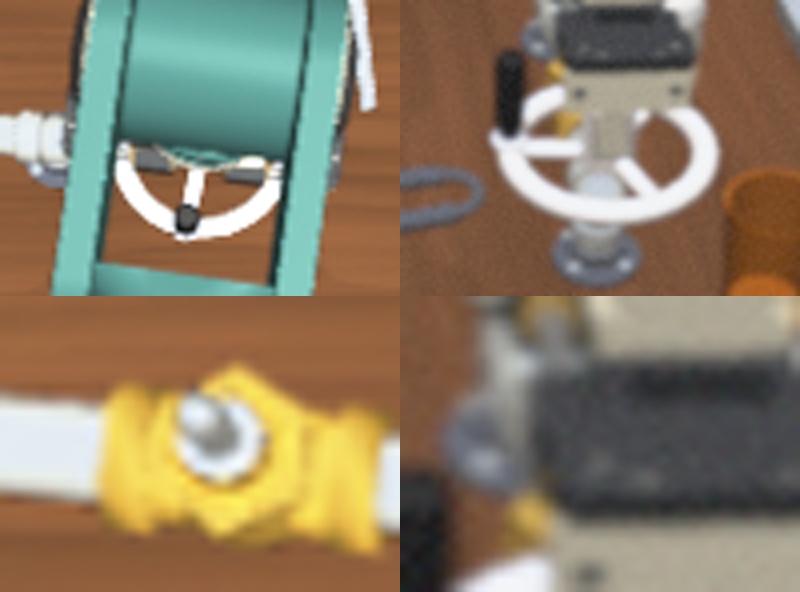

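```bash
cat > g.py <<'E'
from st import *
s,M=st([613,169.5,400])
p=camera("side");t=camera("top")
r=nets.trace(p,"wheel_hub")[0]["region"]; white=(p["color"].min(2)>150)
a=np.linspace(0,2*np.pi,200)
for dx in(-4,0,4):
    c=s["position"]+[dx,0,-203.6]
    X=np.concatenate([c+np.c_[69.5*np.cos(a),69.5*np.sin(a),0*a+z] for z in(2,7.5,13)])
    u=proj(p,X); v=proj(t,X); print(dx,"side",u.min(0),u.max(0),"top",v.min(0),v.max(0))
ys,xs=np.nonzero(r); print("trace side",xs.min(),xs.max(),ys.max())
for row in(190,193,196): 
    w=np.nonzero(p["color"][row,255:335].min(1)>140)[0]+255; print(row,w.min(),w.max())
E
python3 g.py
```

```text
t 7.1333 pos [570.55 -63.36 399.51] yawY 81.88090972810612 z [-0. -0. -1.] F [ 0.24  0.03 -4.78] T [ 0.01 -0.04  0.  ] q [-0.16 -0.1   1.67 -0.    1.57 -1.58] w 0.3592105352866345 29.998170223552734
scaled delta [-0.02  0.59 -0.  ]
-4 side [264.42 172.7 ] [319.63 210.35] top [252.4  179.22] [298.58 225.26]
0 side [265.98 172.54] [321.16 210.15] top [252.39 177.92] [298.55 223.94]
4 side [267.54 172.39] [322.69 209.95] top [252.39 176.62] [298.53 222.62]
trace side 266 321 209
190 266 322
193 268 322
196 269 321
```

Emit:
{"api": "servo_tool", "payload": {
  "rows": [
    {"delta_pos": [-0.002, 0.06, 0], "dr": [0, 0, 0], "grip": 1},
    {"delta_pos": [-0.005, 0.13, 0], "dr": [0, 0, 0], "grip": 1},
    {"delta_pos": [-0.008, 0.21, 0], "dr": [0, 0, 0], "grip": 1},
    {"delta_pos": [-0.011, 0.29, 0], "dr": [0, 0, 0], "grip": 1},
    {"delta_pos": [-0.014, 0.37, 0], "dr": [0, 0, 0], "grip": 1},
    {"delta_pos": [-0.018, 0.45, 0], "dr": [0, 0, 0], "grip": 1},
    {"delta_pos": [-0.021, 0.53, 0], "dr": [0, 0, 0], "grip": 1},
    {"delta_pos": [-0.023, 0.58, 0], "dr": [0, 0, 0], "grip": 1},
    {"delta_pos": [-0.023, 0.591, 0], "dr": [0, 0, 0], "grip": 1},
    {"delta_pos": [-0.023, 0.591, 0], "dr": [0, 0, 0], "grip": 1},
    {"delta_pos": [-0.023, 0.591, 0], "dr": [0, 0, 0], "grip": 1}
  ]
}}

```text
clock: 8.2
position: [612.9, 169.7, 399.4]
orientation: [0.07, 0.998, -0.0, -0.0]
force: [-0.4, -1.1, -5.5]
gripper_width: 0.361
gripper_force: 30.0
```

```bash
cat > k.py <<'E'
from st import *
st([613,169.5,400])
p=camera("side");t=camera("top")
cv2.imwrite("pics/c5.png",cv2.resize(p["color"][130:200,240:335],(800,590),interpolation=cv2.INTER_CUBIC))
st()
E
python3 k.py
```

```text
t 8.2 pos [612.92 169.67 399.35] yawY 81.94197391665469 z [-0. -0. -1.] F [-0.41 -1.09 -5.48] T [-0.04 -0.01 -0.01] q [ 0.23  0.03  1.54 -0.    1.57 -1.2 ] w 0.3606251953201847 29.998126274440438
scaled delta [-0. -0. -0.]
t 8.3 pos [612.9  168.96 399.61] yawY 81.87213168426986 z [ 0. -0. -1.] F [ 0.86 -0.18 -4.87] T [-0.02 -0.04 -0.  ] q [ 0.23  0.03  1.54 -0.    1.57 -1.2 ] w 0.3622546404811287 29.99798360746354
```

View pics/c5.png

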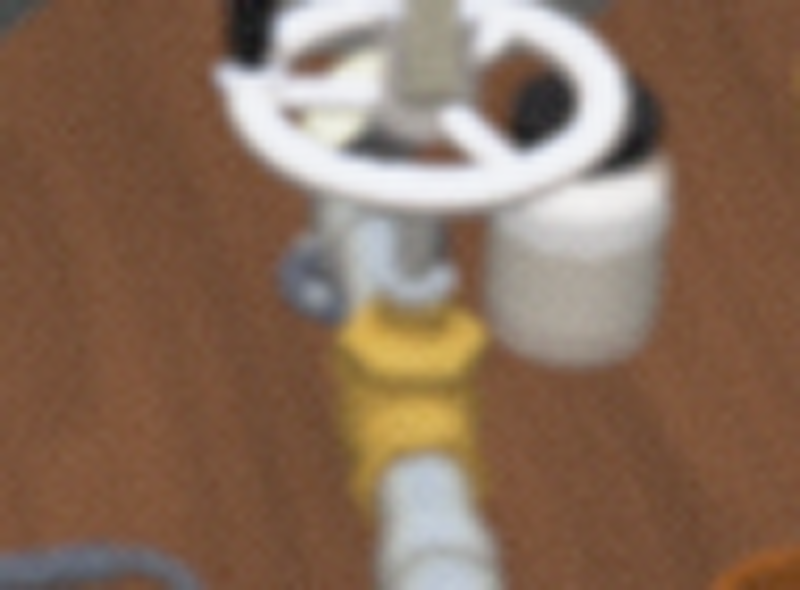

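Emit:
{"api": "servo_tool", "payload": {
  "rows": [
    {"delta_pos": [0, 0, 0.03], "dr": [0, 0, 0], "grip": 1},
    {"delta_pos": [0, 0, 0.05], "dr": [0, 0, 0], "grip": 1},
    {"delta_pos": [0, 0, 0.065], "dr": [0, 0, 0], "grip": 1},
    {"delta_pos": [0, 0, 0.08], "dr": [0, 0, 0], "grip": 1},
    {"delta_pos": [0, 0, 0.09], "dr": [0, 0, 0], "grip": 1},
    {"delta_pos": [0, 0, 0.1], "dr": [0, 0, 0], "grip": 1},
    {"delta_pos": [0, 0, 0.1], "dr": [0, 0, 0], "grip": 1},
    {"delta_pos": [0, 0, 0.1], "dr": [0, 0, 0], "grip": 1}
  ]
}}

```text
clock: 8.97
position: [612.7, 170.8, 358.6]
orientation: [0.07, 0.998, 0.001, -0.001]
force: [0.1, 12.7, -9.6]
gripper_width: 0.365
gripper_force: 30.0
```

Emit:
{"api": "servo_tool", "payload": {
  "rows": [
    {"delta_pos": [0, 0.006, 0], "dr": [0, 0, 0], "grip": 1},
    {"delta_pos": [0, 0.006, 0], "dr": [0, 0, 0], "grip": 1},
    {"delta_pos": [0, 0.006, 0.01], "dr": [0, 0, 0], "grip": 1},
    {"delta_pos": [0, 0.006, 0.02], "dr": [0, 0, 0], "grip": 1},
    {"delta_pos": [0, 0.006, 0.028], "dr": [0, 0, 0], "grip": 1},
    {"delta_pos": [0, 0.006, 0.034], "dr": [0, 0, 0], "grip": 1},
    {"delta_pos": [0, 0.006, 0.034], "dr": [0, 0, 0], "grip": 1}
  ]
}}

```text
clock: 9.55
position: [613.2, 172.3, 346.5]
orientation: [0.07, 0.998, 0.0, 0.0]
force: [-5.5, 3.3, 3.0]
gripper_width: 0.367
gripper_force: 30.0
```

```bash
python3 -c "
from st import *;st()"
```

```text
t 9.55 pos [613.15 172.29 346.48] yawY 81.92184925005967 z [ 0.  0. -1.] F [-5.51  3.26  2.98] T [ 0.56  0.88 -0.01] q [ 0.23  0.05  1.6   0.    1.49 -1.2 ] w 0.3668497373678312 30.000889452639967
```

Emit:
{"api": "servo_tool", "payload": {
  "rows": [
    {"delta_pos": [0, 0.003, 0.004], "dr": [0, 0, -0.015], "grip": 1},
    {"delta_pos": [0, 0.003, 0.004], "dr": [0, 0, -0.03], "grip": 1},
    {"delta_pos": [0, 0.003, 0.004], "dr": [0, 0, -0.045], "grip": 1},
    {"delta_pos": [0, 0.003, 0.004], "dr": [0, 0, -0.06], "grip": 1},
    {"delta_pos": [0, 0.003, 0.004], "dr": [0, 0, -0.075], "grip": 1},
    {"delta_pos": [0, 0.003, 0.004], "dr": [0, 0, -0.09], "grip": 1},
    {"delta_pos": [0, 0.003, 0.004], "dr": [0, 0, -0.105], "grip": 1},
    {"delta_pos": [0, 0.003, 0.004], "dr": [0, 0, -0.12], "grip": 1},
    {"delta_pos": [0, 0.003, 0.004], "dr": [0, 0, -0.135], "grip": 1},
    {"delta_pos": [0, 0.003, 0.004], "dr": [0, 0, -0.15], "grip": 1},
    {"delta_pos": [0, 0.003, 0.004], "dr": [0, 0, -0.165], "grip": 1},
    {"delta_pos": [0, 0.003, 0.004], "dr": [0, 0, -0.18], "grip": 1},
    {"delta_pos": [0, 0.003, 0.004], "dr": [0, 0, -0.195], "grip": 1},
    {"delta_pos": [0, 0.003, 0.004], "dr": [0, 0, -0.21], "grip": 1},
    {"delta_pos": [0, 0.003, 0.004], "dr": [0, 0, -0.225], "grip": 1},
    {"delta_pos": [0, 0.003, 0.004], "dr": [0, 0, -0.24], "grip": 1},
    {"delta_pos": [0, 0.003, 0.004], "dr": [0, 0, -0.255], "grip": 1},
    {"delta_pos": [0, 0.003, 0.004], "dr": [0, 0, -0.27], "grip": 1},
    {"delta_pos": [0, 0.003, 0.004], "dr": [0, 0, -0.285], "grip": 1},
    {"delta_pos": [0, 0.003, 0.004], "dr": [0, 0, -0.3], "grip": 1}
  ]
}}

```text
clock: 11.22
position: [613.5, 172.6, 346.0]
orientation: [-0.391, 0.92, -0.001, 0.001]
force: [-5.2, -5.6, 11.2]
gripper_width: 0.364
gripper_force: 30.0
```

```bash
python3 -c "
from st import *;st()"
```

```text
t 11.2167 pos [613.54 172.6  345.97] yawY 136.00353717497262 z [ 0. -0. -1.] F [-5.23 -5.6  11.21] T [-1.16  0.87 -0.14] q [ 0.23  0.06  1.6  -0.    1.48 -2.14] w 0.3641661460085571 30.01055299770087
```

No drop in that range. The contact moment suggests the key is near -25°, so I'll turn clockwise quickly with less pressure and then sweep slowly there.

Emit:
{"api": "servo_tool", "payload": {
  "rows": [
    {"delta_pos": [0, 0, -0.006], "dr": [0, 0, 0.03], "grip": 1},
    {"delta_pos": [0, 0, -0.006], "dr": [0, 0, 0.07], "grip": 1},
    {"delta_pos": [0, 0, -0.006], "dr": [0, 0, 0.11], "grip": 1},
    {"delta_pos": [0, 0, -0.006], "dr": [0, 0, 0.15], "grip": 1},
    {"delta_pos": [0, 0, -0.006], "dr": [0, 0, 0.19], "grip": 1},
    {"delta_pos": [0, 0, -0.006], "dr": [0, 0, 0.23], "grip": 1},
    {"delta_pos": [0, 0, -0.006], "dr": [0, 0, 0.27], "grip": 1},
    {"delta_pos": [0, 0, -0.006], "dr": [0, 0, 0.31], "grip": 1},
    {"delta_pos": [0, 0, -0.006], "dr": [0, 0, 0.35], "grip": 1},
    {"delta_pos": [0, 0, -0.006], "dr": [0, 0, 0.39], "grip": 1},
    {"delta_pos": [0, 0, -0.006], "dr": [0, 0, 0.43], "grip": 1},
    {"delta_pos": [0, 0, -0.006], "dr": [0, 0, 0.47], "grip": 1},
    {"delta_pos": [0, 0, -0.006], "dr": [0, 0, 0.51], "grip": 1},
    {"delta_pos": [0, 0, -0.006], "dr": [0, 0, 0.55], "grip": 1},
    {"delta_pos": [0, 0, -0.006], "dr": [0, 0, 0.59], "grip": 1},
    {"delta_pos": [0, 0, -0.006], "dr": [0, 0, 0.63], "grip": 1},
    {"delta_pos": [0, 0, -0.006], "dr": [0, 0, 0.67], "grip": 1},
    {"delta_pos": [0, 0, -0.006], "dr": [0, 0, 0.71], "grip": 1},
    {"delta_pos": [0, 0, -0.006], "dr": [0, 0, 0.75], "grip": 1},
    {"delta_pos": [0, 0, -0.006], "dr": [0, 0, 0.79], "grip": 1}
  ]
}}

```text
clock: 12.88
position: [613.5, 173.5, 346.9]
orientation: [0.743, 0.67, 0.001, 0.0]
force: [1.2, 4.5, -1.3]
gripper_width: 0.361
gripper_force: 30.0
```

Emit:
{"api": "servo_tool", "payload": {
  "rows": [
    {"delta_pos": [0, 0, 0], "dr": [0, 0, 0.03], "grip": 1},
    {"delta_pos": [0, 0, 0], "dr": [0, 0, 0.07], "grip": 1},
    {"delta_pos": [0, 0, 0], "dr": [0, 0, 0.11], "grip": 1},
    {"delta_pos": [0, 0, 0], "dr": [0, 0, 0.15], "grip": 1},
    {"delta_pos": [0, 0, 0], "dr": [0, 0, 0.19], "grip": 1},
    {"delta_pos": [0, 0, 0], "dr": [0, 0, 0.23], "grip": 1},
    {"delta_pos": [0, 0, 0], "dr": [0, 0, 0.27], "grip": 1},
    {"delta_pos": [0, 0, 0], "dr": [0, 0, 0.31], "grip": 1},
    {"delta_pos": [0, 0, 0.005], "dr": [0, 0, 0.33], "grip": 1},
    {"delta_pos": [0, 0, 0.005], "dr": [0, 0, 0.33], "grip": 1}
  ]
}}

```text
clock: 13.72
position: [613.9, 173.1, 344.8]
orientation: [0.977, 0.214, 0.001, 0.0]
force: [6.2, 1.0, -3.3]
gripper_width: 0.363
gripper_force: 30.0
```

```bash
python3 -c "
from st import *;st()"
```

```text
t 13.7167 pos [613.91 173.14 344.84] yawY -65.26519455980089 z [ 0. -0. -1.] F [ 6.17  1.02 -3.3 ] T [ 0.04 -1.04  0.02] q [ 0.24  0.06  1.6  -0.    1.48  1.37] w 0.36290856951619266 30.000530120451003
```

Emit:
{"api": "servo_tool", "payload": {
  "rows": [
    {"delta_pos": [0, 0, 0.004], "dr": [0, 0, 0], "grip": 1},
    {"delta_pos": [0, 0, 0.006], "dr": [0, 0, 0], "grip": 1},
    {"delta_pos": [0, 0, 0.006], "dr": [0, 0, 0], "grip": 1}
  ]
}}

```text
clock: 13.97
position: [613.9, 173.1, 342.6]
orientation: [0.976, 0.217, 0.001, 0.0]
force: [5.8, -0.8, -2.6]
gripper_width: 0.363
gripper_force: 30.0
```

```bash
python3 -c "
from st import *;st()"
```

```text
t 13.9667 pos [613.93 173.06 342.61] yawY -64.98315660295565 z [ 0. -0. -1.] F [ 5.75 -0.76 -2.57] T [-0.06 -0.98  0.06] q [ 0.23  0.06  1.6  -0.    1.48  1.37] w 0.36302752292046864 29.999556122347713
```

It's dropping into the keyway at a handle direction of about 25°. Pushing it home.

Emit:
{"api": "servo_tool", "payload": {
  "rows": [
    {"delta_pos": [0.002, 0, 0.008], "dr": [0, 0, 0], "grip": 1},
    {"delta_pos": [0.002, 0, 0.016], "dr": [0, 0, 0], "grip": 1},
    {"delta_pos": [0.002, 0, 0.024], "dr": [0, 0, 0], "grip": 1},
    {"delta_pos": [0.002, 0, 0.032], "dr": [0, 0, 0], "grip": 1},
    {"delta_pos": [0.002, 0, 0.038], "dr": [0, 0, 0], "grip": 1},
    {"delta_pos": [0.002, 0, 0.042], "dr": [0, 0, 0], "grip": 1},
    {"delta_pos": [0.002, 0, 0.042], "dr": [0, 0, 0], "grip": 1}
  ]
}}

```text
clock: 14.55
position: [614.4, 173.6, 328.7]
orientation: [0.976, 0.217, 0.002, 0.0]
force: [-3.4, -3.0, 22.7]
gripper_width: 0.363
gripper_force: 30.0
```

```bash
python3 -c "
from st import *;st()"
```

```text
t 14.55 pos [614.42 173.58 328.71] yawY -64.96698919761957 z [ 0.  0. -1.] F [-3.41 -3.01 22.75] T [-0.71  0.78 -0.  ] q [ 0.24  0.07  1.62 -0.    1.45  1.37] w 0.3633649621132787 30.00448658131063
```

It's seated after a drop of about 17.5 mm, with 28 N on the collar. Next I'll release, lift, shift 62 mm along tool x and take the handle.

Emit:
{"api": "servo_tool", "payload": {
  "rows": [
    {"delta_pos": [0, 0, -0.008], "dr": [0, 0, 0], "grip": -1},
    {"delta_pos": [0, 0, -0.008], "dr": [0, 0, 0], "grip": -1},
    {"delta_pos": [0, 0, -0.008], "dr": [0, 0, 0], "grip": -1},
    {"delta_pos": [0, 0, -0.008], "dr": [0, 0, 0], "grip": -1},
    {"delta_pos": [0, 0, -0.008], "dr": [0, 0, 0], "grip": -1},
    {"delta_pos": [0, 0, -0.05], "dr": [0, 0, 0], "grip": -1},
    {"delta_pos": [0, 0, -0.1], "dr": [0, 0, 0], "grip": -1},
    {"delta_pos": [0, 0, -0.15], "dr": [0, 0, 0], "grip": -1},
    {"delta_pos": [0, 0, -0.2], "dr": [0, 0, 0], "grip": -1},
    {"delta_pos": [0.02, 0, -0.22], "dr": [0, 0, 0], "grip": -1},
    {"delta_pos": [0.06, 0, -0.22], "dr": [0, 0, 0], "grip": -1},
    {"delta_pos": [0.11, 0, -0.22], "dr": [0, 0, 0], "grip": -1},
    {"delta_pos": [0.155, 0, -0.22], "dr": [0, 0, 0], "grip": -1},
    {"delta_pos": [0.155, 0, -0.22], "dr": [0, 0, 0], "grip": -1},
    {"delta_pos": [0.155, 0, -0.22], "dr": [0, 0, 0], "grip": -1}
  ]
}}

```text
clock: 15.8
position: [670.7, 200.2, 412.4]
orientation: [0.976, 0.217, -0.001, 0.0]
force: [-0.7, -0.0, -0.3]
gripper_width: 1.001
gripper_force: 0.0
```

```bash
cat > m.py <<'E'
from st import *
s,M=st([614+62*np.cos(np.radians(25)),173.3+62*np.sin(np.radians(25)),360])
p=camera("side");t=camera("top")
for n,c in(("s",p),("t",t)):
  for q in("wheel_hub","handle_grip"): print(n,q,[(d["uv"],d["score"]) for d in nets.find_in(c,q)[:2]])
a=np.radians(25)
print("pred handle", proj(p,[614+62*np.cos(a),173.3+62*np.sin(a),126+50]),proj(t,[614+62*np.cos(a),173.3+62*np.sin(a),126+50]))
cv2.imwrite("pics/c6.png",cv2.resize(p["color"][110:180,240:335],(800,590),interpolation=cv2.INTER_CUBIC))
E
python3 m.py
```

```text
t 15.8 pos [670.71 200.24 412.44] yawY -64.94427194541016 z [-0. -0. -1.] F [-0.67 -0.01 -0.25] T [-0.02  0.15 -0.03] q [ 0.25  0.17  1.37 -0.    1.6   1.39] w 1.0013851146640809 0.0
scaled delta [-0.    0.    0.13]
s wheel_hub [([290.5, 156.2], 0.95), ([373.3, 322.2], 0.71)]
s handle_grip [([305.9, 145.2], 0.57)]
t wheel_hub [([213.7, 192.6], 0.51)]
t handle_grip []
pred handle [[304.81 141.77]] [[190.   171.23]]
```

View pics/c6.png

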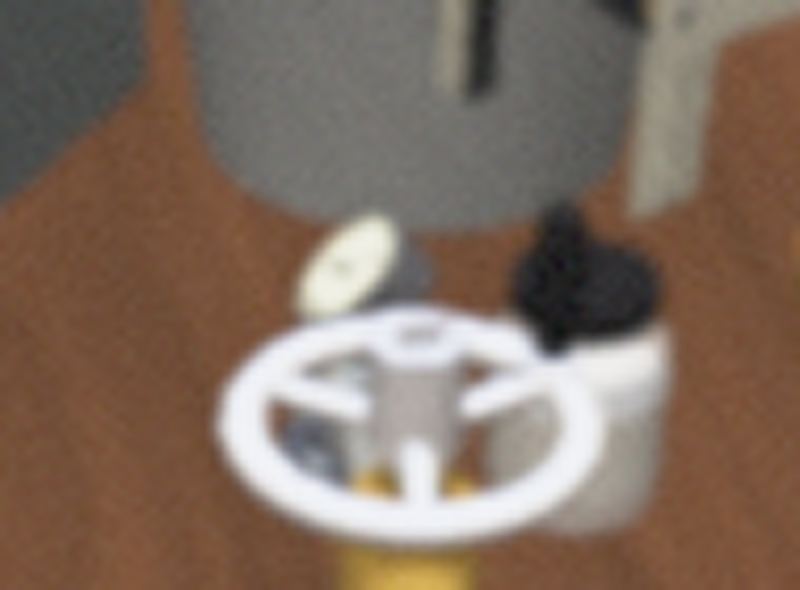

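The wheel sits level on the stem, with the handle at about px (307,143), which agrees with the prediction. Gripping the handle.

Emit:
{"api": "servo_tool", "payload": {
  "rows": [
    {"delta_pos": [0, 0, 0.05], "dr": [0, 0, 0], "grip": -1},
    {"delta_pos": [0, 0, 0.1], "dr": [0, 0, 0], "grip": -1},
    {"delta_pos": [0, 0, 0.13], "dr": [0, 0, 0], "grip": -1},
    {"delta_pos": [0, 0, 0.13], "dr": [0, 0, 0], "grip": 1},
    {"delta_pos": [0, 0, 0.13], "dr": [0, 0, 0], "grip": 1},
    {"delta_pos": [0, 0, 0.13], "dr": [0, 0, 0], "grip": 1},
    {"delta_pos": [0, 0, 0.13], "dr": [0, 0, 0], "grip": 1},
    {"delta_pos": [0, 0, 0.13], "dr": [0, 0, 0], "grip": 1},
    {"delta_pos": [0, 0, 0.13], "dr": [0, 0, 0], "grip": 1},
    {"delta_pos": [0, 0, 0.13], "dr": [0, 0, 0], "grip": 1},
    {"delta_pos": [0, 0, 0.13], "dr": [0, 0, 0], "grip": 1},
    {"delta_pos": [0, 0, 0.13], "dr": [0, 0, 0], "grip": 1},
    {"delta_pos": [0, 0, 0.13], "dr": [0, 0, 0], "grip": 1},
    {"delta_pos": [0, 0, 0.13], "dr": [0, 0, 0], "grip": 1},
    {"delta_pos": [0, 0, 0.13], "dr": [0, 0, 0], "grip": 1},
    {"delta_pos": [0, 0, 0.13], "dr": [0, 0, 0], "grip": 1},
    {"delta_pos": [0, 0, 0.13], "dr": [0, 0, 0], "grip": 1}
  ]
}}

```text
clock: 17.52
position: [670.3, 200.0, 361.6]
orientation: [0.976, 0.217, 0.0, 0.0]
force: [0.6, -0.7, 0.1]
gripper_width: 0.208
gripper_force: 30.0
```

```bash
cat > circ.py <<'E'
from st import *
# usage: circ.py cx cy start_deg step_deg n [r]: rows for circle from current angle, relative to current measured pose
s,M=st()
cx,cy=map(float,sys.argv[1:3]);step=float(sys.argv[3]);n=int(sys.argv[4])
p=np.array(s["position"]);a0=np.arctan2(p[1]-cy,p[0]-cx);print("angle",np.degrees(a0),"r",np.hypot(p[1]-cy,p[0]-cx))
for i in range(1,n+1):
    a=a0+np.radians(step)*i; g=np.array([cx+62*np.cos(a),cy+62*np.sin(a),p[2]])
    print(np.round((M.T@(g-p)/400)[:2],3).tolist())
E
python3 circ.py 614 173.3 15 20
```

```text
t 17.5167 pos [670.34 200.02 361.56] yawY -64.95659082760042 z [ 0. -0. -1.] F [ 0.58 -0.72  0.12] T [-0.04  0.05 -0.03] q [ 0.25  0.18  1.44 -0.    1.52  1.39] w 0.20820552240108212 29.99842660065042
angle 25.373489839262184 r 62.35486160911294
[-0.006, -0.04]
[-0.022, -0.077]
[-0.047, -0.109]
[-0.079, -0.134]
[-0.117, -0.149]
[-0.157, -0.154]
[-0.197, -0.149]
[-0.234, -0.133]
[-0.266, -0.108]
[-0.291, -0.076]
[-0.306, -0.038]
[-0.311, 0.002]
[-0.305, 0.042]
[-0.29, 0.079]
[-0.265, 0.111]
[-0.233, 0.136]
[-0.195, 0.151]
[-0.155, 0.156]
[-0.115, 0.15]
[-0.078, 0.135]
```

Emit:
{"api": "servo_tool", "payload": {
  "rows": [
    {"delta_pos": [-0.006, -0.04, 0], "dr": [0, 0, 0], "grip": 1},
    {"delta_pos": [-0.022, -0.077, 0], "dr": [0, 0, 0], "grip": 1},
    {"delta_pos": [-0.047, -0.109, 0], "dr": [0, 0, 0], "grip": 1},
    {"delta_pos": [-0.079, -0.134, 0], "dr": [0, 0, 0], "grip": 1},
    {"delta_pos": [-0.117, -0.149, 0], "dr": [0, 0, 0], "grip": 1},
    {"delta_pos": [-0.157, -0.154, 0], "dr": [0, 0, 0], "grip": 1},
    {"delta_pos": [-0.197, -0.149, 0], "dr": [0, 0, 0], "grip": 1},
    {"delta_pos": [-0.234, -0.133, 0], "dr": [0, 0, 0], "grip": 1},
    {"delta_pos": [-0.266, -0.108, 0], "dr": [0, 0, 0], "grip": 1},
    {"delta_pos": [-0.291, -0.076, 0], "dr": [0, 0, 0], "grip": 1},
    {"delta_pos": [-0.306, -0.038, 0], "dr": [0, 0, 0], "grip": 1},
    {"delta_pos": [-0.311, 0.002, 0], "dr": [0, 0, 0], "grip": 1}
  ]
}}

```text
clock: 18.52
position: [557.7, 146.5, 361.3]
orientation: [0.976, 0.217, 0.001, -0.001]
force: [11.6, 10.3, -10.0]
gripper_width: 0.206
gripper_force: 30.0
```

```bash
python3 circ.py 614 173.3 15 20
```

```text
t 18.5167 pos [557.67 146.49 361.31] yawY -64.92252500968196 z [ 0.  0. -1.] F [ 11.57  10.26 -10.03] T [ 2.15 -1.87  0.02] q [ 0.21 -0.08  1.71  0.    1.51  1.35] w 0.20550423822909064 30.01582117843644
angle -154.54548479714964 r 62.38807077802892
[0.007, 0.04]
[0.022, 0.077]
[0.047, 0.109]
[0.079, 0.134]
[0.117, 0.149]
[0.157, 0.154]
[0.197, 0.148]
[0.234, 0.133]
[0.266, 0.108]
[0.291, 0.076]
[0.306, 0.038]
[0.311, -0.002]
[0.305, -0.042]
[0.29, -0.079]
[0.265, -0.111]
[0.233, -0.136]
[0.195, -0.151]
[0.155, -0.156]
[0.115, -0.15]
[0.078, -0.135]
```

Emit:
{"api": "servo_tool", "payload": {
  "rows": [
    {"delta_pos": [0.009, 0.04, 0.002], "dr": [0, 0, 0], "grip": 1},
    {"delta_pos": [0.024, 0.077, 0.002], "dr": [0, 0, 0], "grip": 1},
    {"delta_pos": [0.049, 0.109, 0.002], "dr": [0, 0, 0], "grip": 1},
    {"delta_pos": [0.081, 0.134, 0.002], "dr": [0, 0, 0], "grip": 1},
    {"delta_pos": [0.119, 0.149, 0.002], "dr": [0, 0, 0], "grip": 1},
    {"delta_pos": [0.159, 0.154, 0.002], "dr": [0, 0, 0], "grip": 1},
    {"delta_pos": [0.199, 0.148, 0.002], "dr": [0, 0, 0], "grip": 1},
    {"delta_pos": [0.236, 0.133, 0.002], "dr": [0, 0, 0], "grip": 1},
    {"delta_pos": [0.268, 0.108, 0.002], "dr": [0, 0, 0], "grip": 1},
    {"delta_pos": [0.292, 0.076, 0.002], "dr": [0, 0, 0], "grip": 1},
    {"delta_pos": [0.307, 0.038, 0.002], "dr": [0, 0, 0], "grip": 1},
    {"delta_pos": [0.312, -0.002, 0.002], "dr": [0, 0, 0], "grip": 1}
  ]
}}

```text
clock: 19.52
position: [671.2, 200.8, 361.1]
orientation: [0.976, 0.217, 0.0, 0.001]
force: [-1.7, -7.0, 2.6]
gripper_width: 0.207
gripper_force: 30.0
```

```bash
python3 circ.py 614.4 173.5 10 20
```

```text
t 19.5167 pos [671.21 200.76 361.09] yawY -64.99160600754873 z [ 0. -0. -1.] F [-1.72 -7.    2.55] T [-1.42  0.5   0.  ] q [ 0.25  0.18  1.44 -0.    1.52  1.39] w 0.2067210284375993 30.030202043476493
angle 25.636737987365972 r 63.013728340209
[-0.005, -0.027]
[-0.012, -0.053]
[-0.024, -0.077]
[-0.04, -0.099]
[-0.059, -0.118]
[-0.082, -0.133]
[-0.106, -0.144]
[-0.132, -0.151]
[-0.159, -0.153]
[-0.186, -0.151]
[-0.212, -0.143]
[-0.236, -0.132]
[-0.258, -0.116]
[-0.277, -0.097]
[-0.293, -0.074]
[-0.304, -0.05]
[-0.31, -0.024]
[-0.313, 0.003]
[-0.31, 0.03]
[-0.303, 0.056]
```

Emit:
{"api": "servo_tool", "payload": {
  "rows": [
    {"delta_pos": [-0.005, -0.027, 0], "dr": [0, 0, 0], "grip": 1},
    {"delta_pos": [-0.012, -0.053, 0], "dr": [0, 0, 0], "grip": 1},
    {"delta_pos": [-0.024, -0.077, 0], "dr": [0, 0, 0], "grip": 1},
    {"delta_pos": [-0.04, -0.099, 0], "dr": [0, 0, 0], "grip": 1},
    {"delta_pos": [-0.059, -0.118, 0], "dr": [0, 0, 0], "grip": 1},
    {"delta_pos": [-0.082, -0.133, 0], "dr": [0, 0, 0], "grip": 1},
    {"delta_pos": [-0.106, -0.144, 0], "dr": [0, 0, 0], "grip": 1},
    {"delta_pos": [-0.132, -0.151, 0], "dr": [0, 0, 0], "grip": 1},
    {"delta_pos": [-0.159, -0.153, 0], "dr": [0, 0, 0], "grip": 1},
    {"delta_pos": [-0.186, -0.151, 0], "dr": [0, 0, 0], "grip": 1},
    {"delta_pos": [-0.212, -0.143, 0], "dr": [0, 0, 0], "grip": 1},
    {"delta_pos": [-0.236, -0.132, 0], "dr": [0, 0, 0], "grip": 1}
  ]
}}

```text
clock: 20.52
position: [562.0, 207.6, 360.8]
orientation: [0.976, 0.217, 0.001, 0.0]
force: [11.6, -2.6, -1.9]
gripper_width: 0.205
gripper_force: 30.0
```

```bash
python3 circ.py 614.4 173.5 6 12
```

```text
t 20.5167 pos [562.01 207.55 360.79] yawY -64.95657880049667 z [ 0. -0. -1.] F [11.57 -2.61 -1.93] T [-0.54 -2.18  0.  ] q [ 0.31 -0.03  1.67 -0.    1.51  1.45] w 0.20528275684067365 30.018951153033413
angle 146.97783291555717 r 62.481316712747656
[-0.013, 0.01]
[-0.025, 0.021]
[-0.036, 0.033]
[-0.046, 0.046]
[-0.054, 0.06]
[-0.061, 0.074]
[-0.066, 0.09]
[-0.07, 0.105]
[-0.072, 0.122]
[-0.072, 0.138]
[-0.071, 0.154]
[-0.068, 0.17]
```

```bash
python3 -c "
from st import *
s,M=st()
P=lambda a:62*np.array([np.cos(np.radians(a)),np.sin(np.radians(a)),0])
for k in range(21):
    a=145.6+12*k; print(round(a), *[np.round((M.T@(P(a+d)-P(a))/400)[:2],3).tolist() for d in (6,12)])"
```

```text
t 20.5167 pos [562.01 207.55 360.79] yawY -64.95657880049667 z [ 0. -0. -1.] F [11.57 -2.61 -1.93] T [-0.54 -2.18  0.  ] q [ 0.31 -0.03  1.67 -0.    1.51  1.45] w 0.20528275684067365 30.018951153033413
146 [-0.014, 0.009] [-0.026, 0.019]
158 [-0.011, 0.012] [-0.021, 0.024]
170 [-0.009, 0.014] [-0.016, 0.028]
182 [-0.006, 0.015] [-0.01, 0.031]
194 [-0.002, 0.016] [-0.003, 0.032]
206 [0.001, 0.016] [0.004, 0.032]
218 [0.004, 0.016] [0.01, 0.031]
230 [0.008, 0.014] [0.016, 0.028]
242 [0.01, 0.013] [0.022, 0.024]
254 [0.013, 0.01] [0.026, 0.019]
266 [0.015, 0.007] [0.03, 0.013]
278 [0.016, 0.004] [0.032, 0.006]
290 [0.016, 0.001] [0.032, -0.0]
302 [0.016, -0.003] [0.032, -0.007]
314 [0.015, -0.006] [0.029, -0.013]
326 [0.014, -0.009] [0.026, -0.019]
338 [0.011, -0.012] [0.021, -0.024]
350 [0.009, -0.014] [0.016, -0.028]
362 [0.006, -0.015] [0.01, -0.031]
374 [0.002, -0.016] [0.003, -0.032]
386 [-0.001, -0.016] [-0.004, -0.032]
```

Emit:
{"api": "servo_tool", "payload": {
  "rows": [
    {"delta_pos": [-0.013, 0.01, 0], "dr": [0, 0, 0], "grip": 1},
    {"delta_pos": [-0.025, 0.021, 0], "dr": [0, 0, 0], "grip": 1},
    {"delta_pos": [-0.025, 0.021, 0], "dr": [0, 0, 0], "grip": 1}
  ]
}}

```text
clock: 20.77
position: [556.5, 195.4, 360.9]
orientation: [0.976, 0.217, 0.0, -0.0]
force: [3.6, 1.0, 1.8]
gripper_width: 0.207
gripper_force: 30.0
```

Emit:
{"api": "servo_tool", "payload": {
  "rows": [
    {"delta_pos": [-0.011, 0.012, 0], "dr": [0, 0, 0], "grip": 1},
    {"delta_pos": [-0.021, 0.024, 0], "dr": [0, 0, 0], "grip": 1},
    {"delta_pos": [-0.021, 0.024, 0], "dr": [0, 0, 0], "grip": 1}
  ]
}}

```text
clock: 21.02
position: [553.4, 183.5, 360.8]
orientation: [0.976, 0.217, 0.0, -0.0]
force: [1.7, 2.2, 3.0]
gripper_width: 0.205
gripper_force: 30.0
```

Emit:
{"api": "servo_tool", "payload": {
  "rows": [
    {"delta_pos": [-0.009, 0.014, 0], "dr": [0, 0, 0], "grip": 1},
    {"delta_pos": [-0.016, 0.028, 0], "dr": [0, 0, 0], "grip": 1},
    {"delta_pos": [-0.016, 0.028, 0], "dr": [0, 0, 0], "grip": 1}
  ]
}}

```text
clock: 21.27
position: [552.6, 170.6, 360.7]
orientation: [0.976, 0.217, -0.0, -0.0]
force: [0.5, 3.1, 3.8]
gripper_width: 0.205
gripper_force: 30.0
```

Emit:
{"api": "servo_tool", "payload": {
  "rows": [
    {"delta_pos": [-0.006, 0.015, 0], "dr": [0, 0, 0], "grip": 1},
    {"delta_pos": [-0.01, 0.031, 0], "dr": [0, 0, 0], "grip": 1},
    {"delta_pos": [-0.01, 0.031, 0], "dr": [0, 0, 0], "grip": 1}
  ]
}}

```text
clock: 21.52
position: [554.4, 157.7, 360.7]
orientation: [0.976, 0.217, -0.0, -0.0]
force: [0.5, 3.2, 3.1]
gripper_width: 0.208
gripper_force: 30.0
```

Emit:
{"api": "servo_tool", "payload": {
  "rows": [
    {"delta_pos": [-0.002, 0.016, 0], "dr": [0, 0, 0], "grip": 1},
    {"delta_pos": [-0.003, 0.032, 0], "dr": [0, 0, 0], "grip": 1},
    {"delta_pos": [-0.003, 0.032, 0], "dr": [0, 0, 0], "grip": 1}
  ]
}}

```text
clock: 21.77
position: [558.9, 145.6, 360.7]
orientation: [0.976, 0.217, -0.0, 0.0]
force: [0.5, 3.5, 4.7]
gripper_width: 0.207
gripper_force: 30.0
```

Emit:
{"api": "servo_tool", "payload": {
  "rows": [
    {"delta_pos": [0.001, 0.016, 0], "dr": [0, 0, 0], "grip": 1},
    {"delta_pos": [0.004, 0.032, 0], "dr": [0, 0, 0], "grip": 1},
    {"delta_pos": [0.004, 0.032, 0], "dr": [0, 0, 0], "grip": 1}
  ]
}}

```text
clock: 22.02
position: [565.9, 134.7, 360.7]
orientation: [0.976, 0.217, -0.0, 0.0]
force: [-1.2, 1.8, 6.2]
gripper_width: 0.208
gripper_force: 30.0
```

Emit:
{"api": "servo_tool", "payload": {
  "rows": [
    {"delta_pos": [0.004, 0.016, 0], "dr": [0, 0, 0], "grip": 1},
    {"delta_pos": [0.01, 0.031, 0], "dr": [0, 0, 0], "grip": 1},
    {"delta_pos": [0.01, 0.031, 0], "dr": [0, 0, 0], "grip": 1}
  ]
}}

```text
clock: 22.27
position: [574.9, 125.2, 360.7]
orientation: [0.976, 0.217, -0.0, -0.0]
force: [-1.2, 3.5, 5.2]
gripper_width: 0.209
gripper_force: 30.1
```

Emit:
{"api": "servo_tool", "payload": {
  "rows": [
    {"delta_pos": [0.008, 0.014, 0], "dr": [0, 0, 0], "grip": 1},
    {"delta_pos": [0.016, 0.028, 0], "dr": [0, 0, 0], "grip": 1},
    {"delta_pos": [0.016, 0.028, 0], "dr": [0, 0, 0], "grip": 1}
  ]
}}

```text
clock: 22.52
position: [585.4, 118.0, 360.7]
orientation: [0.976, 0.217, -0.0, -0.0]
force: [0.1, 3.8, 6.5]
gripper_width: 0.207
gripper_force: 30.1
```

Emit:
{"api": "servo_tool", "payload": {
  "rows": [
    {"delta_pos": [0.01, 0.013, 0], "dr": [0, 0, 0], "grip": 1},
    {"delta_pos": [0.022, 0.024, 0], "dr": [0, 0, 0], "grip": 1},
    {"delta_pos": [0.022, 0.024, 0], "dr": [0, 0, 0], "grip": 1}
  ]
}}

```text
clock: 22.77
position: [597.4, 113.2, 360.8]
orientation: [0.976, 0.217, -0.0, -0.0]
force: [-1.4, 3.9, 6.4]
gripper_width: 0.209
gripper_force: 30.1
```

Emit:
{"api": "servo_tool", "payload": {
  "rows": [
    {"delta_pos": [0.013, 0.01, 0], "dr": [0, 0, 0], "grip": 1},
    {"delta_pos": [0.026, 0.019, 0], "dr": [0, 0, 0], "grip": 1},
    {"delta_pos": [0.026, 0.019, 0], "dr": [0, 0, 0], "grip": 1}
  ]
}}

```text
clock: 23.02
position: [610.0, 110.8, 360.8]
orientation: [0.976, 0.217, -0.0, -0.0]
force: [-2.1, 3.2, 7.7]
gripper_width: 0.206
gripper_force: 30.1
```

Emit:
{"api": "servo_tool", "payload": {
  "rows": [
    {"delta_pos": [0.015, 0.007, 0], "dr": [0, 0, 0], "grip": 1},
    {"delta_pos": [0.03, 0.013, 0], "dr": [0, 0, 0], "grip": 1},
    {"delta_pos": [0.03, 0.013, 0], "dr": [0, 0, 0], "grip": 1}
  ]
}}

```text
clock: 23.27
position: [623.1, 111.3, 360.8]
orientation: [0.976, 0.217, -0.0, 0.0]
force: [-3.0, 1.8, 8.8]
gripper_width: 0.21
gripper_force: 30.1
```

Emit:
{"api": "servo_tool", "payload": {
  "rows": [
    {"delta_pos": [0.016, 0.004, 0], "dr": [0, 0, 0], "grip": 1},
    {"delta_pos": [0.032, 0.006, 0], "dr": [0, 0, 0], "grip": 1},
    {"delta_pos": [0.032, 0.006, 0], "dr": [0, 0, 0], "grip": 1}
  ]
}}

```text
clock: 23.52
position: [635.7, 114.5, 360.9]
orientation: [0.976, 0.217, -0.0, 0.0]
force: [-1.6, -0.4, 7.9]
gripper_width: 0.206
gripper_force: 30.1
```

Emit:
{"api": "servo_tool", "payload": {
  "rows": [
    {"delta_pos": [0.016, 0.001, 0], "dr": [0, 0, 0], "grip": 1},
    {"delta_pos": [0.032, 0, 0], "dr": [0, 0, 0], "grip": 1},
    {"delta_pos": [0.032, 0, 0], "dr": [0, 0, 0], "grip": 1}
  ]
}}

```text
clock: 23.77
position: [647.3, 119.9, 360.9]
orientation: [0.976, 0.217, -0.0, 0.0]
force: [-2.3, -0.9, 8.4]
gripper_width: 0.205
gripper_force: 30.1
```

Emit:
{"api": "servo_tool", "payload": {
  "rows": [
    {"delta_pos": [0.016, -0.003, 0], "dr": [0, 0, 0], "grip": 1},
    {"delta_pos": [0.032, -0.007, 0], "dr": [0, 0, 0], "grip": 1},
    {"delta_pos": [0.032, -0.007, 0], "dr": [0, 0, 0], "grip": 1}
  ]
}}

```text
clock: 24.02
position: [657.7, 127.8, 360.8]
orientation: [0.976, 0.217, -0.0, 0.001]
force: [-1.6, -1.9, 7.9]
gripper_width: 0.204
gripper_force: 30.1
```

Emit:
{"api": "servo_tool", "payload": {
  "rows": [
    {"delta_pos": [0.015, -0.006, 0], "dr": [0, 0, 0], "grip": 1},
    {"delta_pos": [0.029, -0.013, 0], "dr": [0, 0, 0], "grip": 1},
    {"delta_pos": [0.029, -0.013, 0], "dr": [0, 0, 0], "grip": 1}
  ]
}}

```text
clock: 24.27
position: [666.0, 137.4, 360.9]
orientation: [0.976, 0.217, -0.0, 0.001]
force: [-0.9, -3.6, 7.6]
gripper_width: 0.203
gripper_force: 30.0
```

Emit:
{"api": "servo_tool", "payload": {
  "rows": [
    {"delta_pos": [0.014, -0.009, 0], "dr": [0, 0, 0], "grip": 1},
    {"delta_pos": [0.026, -0.019, 0], "dr": [0, 0, 0], "grip": 1},
    {"delta_pos": [0.026, -0.019, 0], "dr": [0, 0, 0], "grip": 1}
  ]
}}

```text
clock: 24.52
position: [672.2, 148.8, 361.0]
orientation: [0.976, 0.217, 0.0, 0.001]
force: [1.1, -4.4, 6.7]
gripper_width: 0.209
gripper_force: 30.0
```

Emit:
{"api": "servo_tool", "payload": {
  "rows": [
    {"delta_pos": [0.011, -0.012, 0], "dr": [0, 0, 0], "grip": 1},
    {"delta_pos": [0.021, -0.024, 0], "dr": [0, 0, 0], "grip": 1},
    {"delta_pos": [0.021, -0.024, 0], "dr": [0, 0, 0], "grip": 1}
  ]
}}

```text
clock: 24.77
position: [675.8, 161.0, 361.1]
orientation: [0.976, 0.217, 0.001, 0.001]
force: [4.3, -3.2, 6.9]
gripper_width: 0.206
gripper_force: 30.0
```

Emit:
{"api": "servo_tool", "payload": {
  "rows": [
    {"delta_pos": [0.009, -0.014, 0], "dr": [0, 0, 0], "grip": 1},
    {"delta_pos": [0.016, -0.028, 0], "dr": [0, 0, 0], "grip": 1},
    {"delta_pos": [0.016, -0.028, 0], "dr": [0, 0, 0], "grip": 1}
  ]
}}

```text
clock: 25.02
position: [676.8, 173.9, 361.2]
orientation: [0.976, 0.217, 0.001, 0.001]
force: [5.3, -2.7, 6.9]
gripper_width: 0.205
gripper_force: 30.0
```

Emit:
{"api": "servo_tool", "payload": {
  "rows": [
    {"delta_pos": [0.006, -0.015, 0], "dr": [0, 0, 0], "grip": 1},
    {"delta_pos": [0.01, -0.031, 0], "dr": [0, 0, 0], "grip": 1},
    {"delta_pos": [0.01, -0.031, 0], "dr": [0, 0, 0], "grip": 1}
  ]
}}

```text
clock: 25.27
position: [675.5, 185.3, 361.4]
orientation: [0.976, 0.216, 0.001, 0.003]
force: [10.1, -17.7, 6.6]
gripper_width: 0.21
gripper_force: 30.2
```

Emit:
{"api": "servo_tool", "payload": {
  "rows": [
    {"delta_pos": [0.0, -0.006, 0], "dr": [0, 0, 0], "grip": 1},
    {"delta_pos": [0.0, -0.01, 0], "dr": [0, 0, 0], "grip": 1},
    {"delta_pos": [0.0, -0.01, 0], "dr": [0, 0, 0], "grip": 1}
  ]
}}

```text
clock: 25.52
position: [674.3, 187.7, 361.8]
orientation: [0.977, 0.215, 0.002, 0.004]
force: [15.1, -23.5, 8.6]
gripper_width: 0.211
gripper_force: 30.3
```

```bash
python3 circ.py 614.4 173.5 -9 12
```

```text
t 25.5167 pos [674.3  187.71 361.84] yawY -65.12080104026813 z [ 0.01 -0.01 -1.  ] F [ 15.08 -23.48   8.56] T [-4.72 -2.75  0.05] q [ 0.24  0.18  1.44 -0.01  1.52  1.37] w 0.21053267010817414 30.323899846950138
angle 13.344830144240888 r 61.56352377288767
[-0.006, 0.024]
[-0.016, 0.046]
[-0.03, 0.066]
[-0.046, 0.084]
[-0.065, 0.099]
[-0.087, 0.11]
[-0.109, 0.119]
[-0.133, 0.123]
[-0.158, 0.124]
[-0.182, 0.121]
[-0.205, 0.114]
[-0.227, 0.104]
```

Emit:
{"api": "servo_tool", "payload": {
  "rows": [
    {"delta_pos": [-0.001, -0.006, 0], "dr": [0, 0, 0], "grip": 1},
    {"delta_pos": [-0.002, -0.012, 0], "dr": [0, 0, 0], "grip": 1},
    {"delta_pos": [-0.002, -0.012, 0], "dr": [0, 0, 0], "grip": 1},
    {"delta_pos": [-0.002, -0.012, 0], "dr": [0, 0, 0], "grip": 1}
  ]
}}

```text
clock: 25.85
position: [672.1, 190.9, 362.5]
orientation: [0.977, 0.215, 0.003, 0.005]
force: [22.9, -28.8, 10.8]
gripper_width: 0.217
gripper_force: 30.4
```

```bash
cat > n.py <<'E'
from st import *
s,M=st()
p=camera("side")
for q in("handle_grip","wheel_hub"): print(q,[(d["uv"],d["score"]) for d in nets.find_in(p,q)[:1]])
for a in(5,10,15,20): print(a,proj(p,[614.4+62*np.cos(np.radians(a)),173.5+62*np.sin(np.radians(a)),165]))
cv2.imwrite("pics/c7.png",cv2.resize(p["color"][105:180,240:340],(800,600),interpolation=cv2.INTER_CUBIC))
E
python3 n.py
```

```text
t 25.85 pos [672.09 190.93 362.48] yawY -65.16946887656682 z [ 0.01 -0.01 -1.  ] F [ 22.87 -28.81  10.77] T [-5.68 -4.02 -0.01] q [ 0.24  0.18  1.44 -0.01  1.52  1.38] w 0.2170309454145089 30.37617954716552
handle_grip []
wheel_hub [([290.1, 155.5], 0.57)]
5 [[308.18 148.19]]
10 [[307.5  147.28]]
15 [[306.7 146.4]]
20 [[305.76 145.56]]
```

View pics/c7.png

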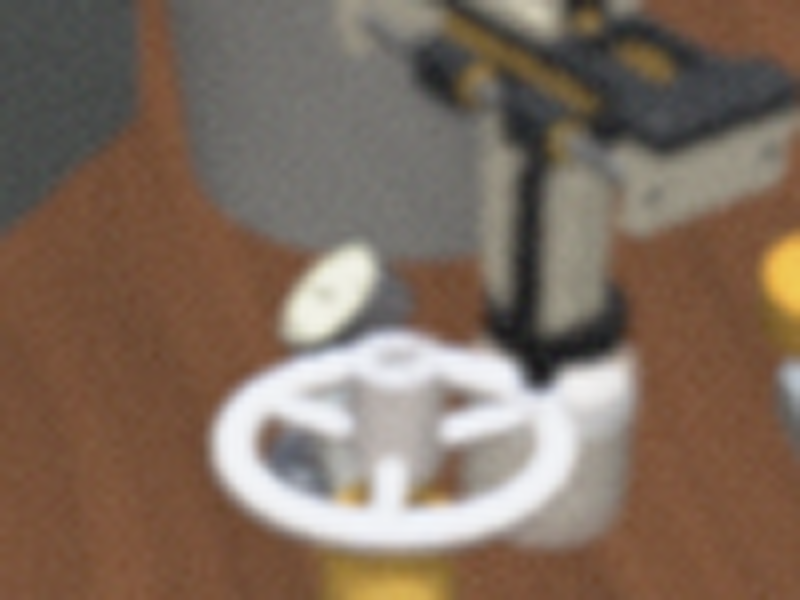

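The handle came up solid: about 37 N against roughly 4 N when running freely, after about 1.95 turns. Now I'll compute the quarter-turn back-off, allowing for the key play.

```bash
python3 -c "
from st import *
y=np.radians(-64.95);M=np.array([[-np.sin(y),np.cos(y),0],[np.cos(y),np.sin(y),0],[0,0,-1]])
P=lambda a:np.array([614.4,173.5,0])+62*np.array([np.cos(np.radians(a)),np.sin(np.radians(a)),0])
C=P(13.6)+M@np.array([-.002,-.022,0])*400; print(C)
for a in list(range(10,-81,-10))+[-87]: print(a,np.round((M.T@(P(a)-C)/400)[:2],3).tolist())"
```

```text
[670.21 195.71   0.  ]
10 [-0.0, 0.031]
0 [-0.009, 0.057]
-10 [-0.023, 0.08]
-20 [-0.04, 0.101]
-30 [-0.061, 0.118]
-40 [-0.085, 0.132]
-50 [-0.11, 0.141]
-60 [-0.137, 0.146]
-70 [-0.164, 0.146]
-80 [-0.19, 0.141]
-87 [-0.208, 0.135]
```

Emit:
{"api": "servo_tool", "payload": {
  "rows": [
    {"delta_pos": [0, 0.016, 0], "dr": [0, 0, 0], "grip": 1},
    {"delta_pos": [0, 0.031, 0], "dr": [0, 0, 0], "grip": 1},
    {"delta_pos": [0, 0.031, 0], "dr": [0, 0, 0], "grip": 1}
  ]
}}

```text
clock: 26.25
position: [676.3, 181.4, 361.3]
orientation: [0.976, 0.216, 0.001, 0.001]
force: [6.9, -8.4, 7.3]
gripper_width: 0.209
gripper_force: 29.9
```

```bash
python3 circ.py 614.4 173.5 -10 2
```

```text
t 26.25 pos [676.32 181.43 361.33] yawY -65.05813615975785 z [ 0. -0. -1.] F [ 6.85 -8.41  7.35] T [-1.56 -0.77  0.01] q [ 0.23  0.18  1.44 -0.    1.52  1.36] w 0.20913332707153612 29.930856144055724
angle 7.299733314986299 r 62.429877676083436
[-0.011, 0.025]
[-0.026, 0.047]
```

Emit:
{"api": "servo_tool", "payload": {
  "rows": [
    {"delta_pos": [-0.009, 0.026, 0], "dr": [0, 0, 0], "grip": 1},
    {"delta_pos": [-0.023, 0.049, 0], "dr": [0, 0, 0], "grip": 1},
    {"delta_pos": [-0.04, 0.07, 0], "dr": [0, 0, 0], "grip": 1},
    {"delta_pos": [-0.061, 0.087, 0], "dr": [0, 0, 0], "grip": 1},
    {"delta_pos": [-0.085, 0.101, 0], "dr": [0, 0, 0], "grip": 1},
    {"delta_pos": [-0.11, 0.11, 0], "dr": [0, 0, 0], "grip": 1},
    {"delta_pos": [-0.137, 0.115, 0], "dr": [0, 0, 0], "grip": 1},
    {"delta_pos": [-0.164, 0.115, 0], "dr": [0, 0, 0], "grip": 1},
    {"delta_pos": [-0.19, 0.11, 0], "dr": [0, 0, 0], "grip": 1},
    {"delta_pos": [-0.215, 0.101, 0], "dr": [0, 0, 0], "grip": 1},
    {"delta_pos": [-0.215, 0.101, 0], "dr": [0, 0, 0], "grip": 1}
  ]
}}

```text
clock: 27.17
position: [613.6, 110.1, 361.0]
orientation: [0.976, 0.217, 0.0, -0.0]
force: [1.7, 5.0, 2.3]
gripper_width: 0.208
gripper_force: 30.1
```

```bash
python3 circ.py 614.4 173.5 -3 2
```

```text
t 27.1667 pos [613.62 110.09 360.95] yawY -64.96291705920207 z [ 0.  0. -1.] F [1.65 5.   2.28] T [ 1.17 -0.19 -0.04] q [0.14 0.02 1.61 0.   1.51 1.27] w 0.2076683740576101 30.056731591466814
angle -90.70400127424185 r 63.41482047622899
[-0.006, -0.007]
[-0.013, -0.011]
```

Emit:
{"api": "servo_tool", "payload": {
  "rows": [
    {"delta_pos": [-0.215, 0, 0], "dr": [0, 0, 0], "grip": 0.2}
  ]
}}

```text
clock: 27.25
position: [579.6, 93.6, 358.0]
orientation: [0.976, 0.217, -0.001, -0.0]
force: [-0.2, 0.6, 0.9]
gripper_width: 0.244
gripper_force: 0.0
```

I made a mistake there: that row carried a stray x shift, so the hand slid off sideways while opening. I'll open further, lift straight up, and check where the handle ended up.

Emit:
{"api": "servo_tool", "payload": {
  "rows": [
    {"delta_pos": [0, 0, 0], "dr": [0, 0, 0], "grip": 0},
    {"delta_pos": [0, 0, 0], "dr": [0, 0, 0], "grip": 0},
    {"delta_pos": [0, 0, 0], "dr": [0, 0, 0], "grip": 0},
    {"delta_pos": [0, 0, 0], "dr": [0, 0, 0], "grip": 0},
    {"delta_pos": [0, 0, -0.05], "dr": [0, 0, 0], "grip": 0},
    {"delta_pos": [0, 0, -0.1], "dr": [0, 0, 0], "grip": 0},
    {"delta_pos": [0, 0, -0.15], "dr": [0, 0, 0], "grip": 0},
    {"delta_pos": [0, 0, -0.2], "dr": [0, 0, 0], "grip": 0},
    {"delta_pos": [0, 0, -0.2], "dr": [0, 0, 0], "grip": 0}
  ]
}}

```text
clock: 28.0
position: [577.7, 92.7, 445.0]
orientation: [0.976, 0.217, 0.002, 0.0]
force: [0.6, 0.1, 1.5]
gripper_width: 0.499
gripper_force: 0.0
```

```bash
cat > o.py <<'E'
from st import *
st()
p=camera("side");t=camera("top")
for n,c in(("s",p),("t",t)):
  for q in("handle_grip","wheel_hub"): print(n,q,[(d["uv"],d["score"]) for d in nets.find_in(c,q)[:1]])
img=p["color"].copy()
for a in range(240,301,10):
  X=lambda z:[614.4+62*np.cos(np.radians(a)),173.5+62*np.sin(np.radians(a)),z]
  print(a,proj(p,X(175)),proj(t,X(206)))
cv2.imwrite("pics/c8.png",np.hstack([cv2.resize(im[r:r+75,c:c+50],(400,600),interpolation=cv2.INTER_CUBIC) for im,r,c in((p["color"],115,262),(t["color"],155,175))]))
E
python3 o.py
```

```text
t 28.0 pos [577.71  92.66 444.98] yawY -64.95133353420262 z [ 0.  0. -1.] F [0.62 0.13 1.54] T [-0.04  0.18 -0.01] q [ 0.12 -0.09  1.58 -0.    1.64  1.25] w 0.49893630549264945 0.0
s handle_grip [([297.3, 160.5], 0.47)]
s wheel_hub [([292.7, 158.4], 0.91)]
t handle_grip []
t wheel_hub [([403.2, 218.3], 0.33)]
240 [[282.77 159.15]] [[214.53 197.13]]
250 [[286.41 159.69]] [[216.07 193.9 ]]
260 [[290.13 159.87]] [[217.01 190.47]]
270 [[293.82 159.68]] [[217.33 186.95]]
280 [[297.34 159.14]] [[217.03 183.44]]
290 [[300.59 158.25]] [[216.11 180.04]]
300 [[303.45 157.06]] [[214.6  176.87]]
```

View pics/c8.png

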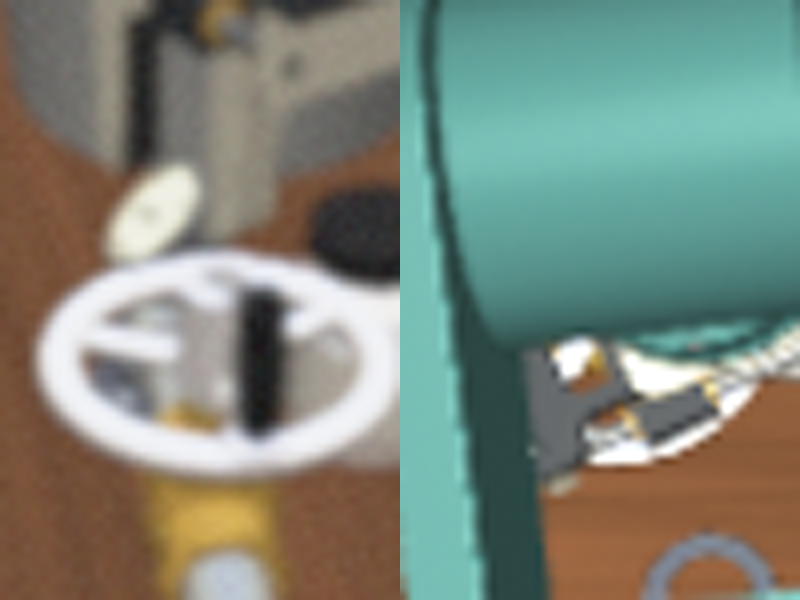

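The handle is at px (294.8,160), which is about 269° as planned, so the hand slid off without moving it. The wheel is level and seated, and the gripper is clear.

```bash
python3 -c "
from workcell import arm;print(arm.finish_job())"
```

```text
the job is handed in; nothing more can be done
None
```

I handed the job in: the handwheel is seated on the stem, the valve was cranked open to the stop and backed off about a quarter turn, and the last picture shows the handle still in place despite the hand sliding off sideways on release; the verdict wasn't shown.

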